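# Tap in the measuring studs of a carved face

## Robot

A 6-joint arm with a two-finger parallel gripper is mounted at the origin on the work surface. World frame = base frame: x ahead of the robot, y to its left, z up, the work surface at z = 0. Lengths are in m, angles in rad, forces in N, time in s.
With the tool pointing down it reaches from about 0.15 to 0.775 m from the base axis. Payload 6.1 kg.
Tool frame: the origin (TCP) lies between the finger pads; the fingertips stand 19 mm ahead of it and the grasp point (between the pads) is the TCP; z points along the fingers, x is the direction in which the jaws open and shut, and the axes are right-handed (so a half turn about z gives the same grasp; the last joint's range is limited). The gripper opens to 85 mm and grips with 20 to 120 N. Pads are 22 mm wide; open, the fingers measure 114 mm over their backs; the gripper's body (76 mm by 85 mm) begins 54 mm behind the grasp point. The pads swing forward as they close: fully open they stand 13 mm farther back than shut.
Start: joints at [-1.289, 0.126, -0.04, 1.405, 0, 1.571], TCP at [0.146, -0.504, 0.25] pointing down, gripper open.
Joint ranges: [-2.72, 2.72], [-0.95, 1.95], [-1.27, 1.35], [-1.78, 2.02], [-1.46, 1.47], [-3.14, 3.14]. Speed limits (rad/s): [2.39, 2.39, 3.01, 3.14, 3.14, 3.14].

## Interface

Orientations are given as [roll, pitch, yaw] about the fixed x, y, z axes, in that order (R = Rz(yaw) Ry(pitch) Rx(roll)).
In Python, from plant import env gives the robot as it stands. The module is installed in compiled form; this text tells all that it offers.
- The arm moves only by the tool play_rows, never from a script. Its argument "series" is a list of rows, each a list of 4 numbers: the shift along the tool's x, y, z in m, then the turn about the tool's z in rad. A call has 1 to 10 rows; each row is the pose to reach, as a shift and turn from the pose commanded when the call began, along the tool's axes at that moment; what a row does not reach only later rows make up. A row lasts 1/10 s, in which the tool goes at most 50 mm and 8.59 degrees, less where a joint would pass 70% of its speed; a pose out of reach is approached as far as the arm can. A call with a gripper value outside its range is refused whole. "jaw" is the closure, from 0 (fully open) to 1 (shut), set as the call begins (left out, the last holds). The fingers move at their own pace and stop on an object; "force" is the grip in N (left out, the last holds). Time passes only in rows, so rows that repeat a pose let the fingers close. It gives the time, the measured TCP pose, the force and the opening at its end, in the units of the state.
- env.observe(): the state, without advancing time (a new reading comes with each control period).
- env.camera(name): name is "side" or "top"; returns the picture (420x560x3 uint8, red, green, blue); there is no depth.
- env.camera_model(name): a dict with "mtx" (3x3 intrinsics, pixels), "cam_to_world" (4x4, takes a point from camera to world coordinates). Camera axes: x right, y up, looking along -z (the intrinsics and any distortion apply to the point x, -y, -z); pixel columns grow to the right and rows downward; lengths in m; the calibration is good to about 2 mm. A picture is of the moment at which its call begins. camera_model takes no time and is no camera call.
- env.finish_job(): hands the job in, once; it reports no verdict.
The state is a dict: "clock": time; "joint_positions": joint angles; "joint_velocities": joint speeds; "tau": joint torques, N m; "position": TCP position; "eef_rot": TCP orientation; "wrist_force": force on the tool from outside, world axes, zero at the start; "torque": the same for the moment, N m; "opening": finger opening in m.
Only numpy, scipy, OpenCV 4.12 (cv2) and the standard library are available. Lean on these libraries where they do the work, as an engineer would, in place of code of your own. Each camera call takes 0.05 s, during which the arm holds its last target.

## Task

Before the carved wooden face on the bench is measured, tap in three of its steel measuring studs with the fingertips, each lightly, until its head sits on its rubber collar: first the forehead, then the tip of the nose, then the chin. Leave both cheek studs standing out as they are, do not shift, tip or lift the face, and leave the gouge, mallet and jar where they are.

Things in the scene. Friction and masses are not known exactly. Their poses are not given: they have to be found in the camera images.
- mask: carved light-wood face lying on its back on the bench, face up, loose, 0.9 kg, about 236 mm from crown to chin, 152 mm wide, wood 70 mm high with the nose rising to 94 mm. Origin: centre of its underside, on the bench. Its x axis points to the crown of the head (forehead side), z up. Five identical steel studs stand upright in it.
- forehead (a joint): slide of the forehead stud in its bush, straight down: 0 = head's underside 10 mm above the collar, 0.010 = head seated on the collar (end stop). Starts between 0 and 0.0025. Moves under about 3 N (dry friction, no spring) and stays where it is left. The black rubber collar (26 mm across, 2 mm above the wood) gives 1 mm per 4 N and springs back.
- forehead_top (a point): centre of the top of the forehead stud's head (steel, 20 mm across, 10 mm tall, on a 6 mm shank), on the centre line, 65 mm from the origin towards the crown; collar there 69 mm above the bench. The top is 20 mm above the collar when the stud is fully out, 10 mm when seated.
- nose (a joint): slide of the nose-tip stud in its bush, straight down: 0 = head's underside 10 mm above the collar, 0.010 = head seated on the collar (end stop). Starts between 0 and 0.0025. Moves under about 3 N (dry friction, no spring) and stays where it is left. The black rubber collar (26 mm across, 2 mm above the wood) gives 1 mm per 4 N and springs back.
- nose_top (a point): centre of the top of the nose-tip stud's head (steel, 20 mm across, 10 mm tall, on a 6 mm shank), on the centre line, 12 mm from the origin towards the chin; collar there 96 mm above the bench. The top is 20 mm above the collar when the stud is fully out, 10 mm when seated.
- chin (a joint): slide of the chin stud in its bush, straight down: 0 = head's underside 10 mm above the collar, 0.010 = head seated on the collar (end stop). Starts between 0 and 0.0025. Moves under about 3 N (dry friction, no spring) and stays where it is left. The black rubber collar (26 mm across, 2 mm above the wood) gives 1 mm per 4 N and springs back.
- chin_top (a point): centre of the top of the chin stud's head (steel, 20 mm across, 10 mm tall, on a 6 mm shank), on the centre line, 83 mm from the origin towards the chin; collar there 72 mm above the bench. The top is 20 mm above the collar when the stud is fully out, 10 mm when seated.
- cheek_l (a joint): slide of the cheek (+y) stud in its bush, straight down: 0 = head's underside 10 mm above the collar, 0.010 = head seated on the collar (end stop). Starts between 0 and 0.0025. Moves under about 3 N (dry friction, no spring) and stays where it is left. The black rubber collar (26 mm across, 2 mm above the wood) gives 1 mm per 4 N and springs back.
- cheek_l_top (a point): centre of the top of the cheek stud's head (steel, 20 mm across, 10 mm tall, on a 6 mm shank), on the cheek at the mask's +y side, 47 mm off the centre line, 18 mm from the origin towards the chin; collar there 68 mm above the bench. The top is 20 mm above the collar when the stud is fully out, 10 mm when seated.
- cheek_r (a joint): slide of the cheek (-y) stud in its bush, straight down: 0 = head's underside 10 mm above the collar, 0.010 = head seated on the collar (end stop). Starts between 0 and 0.0025. Moves under about 3 N (dry friction, no spring) and stays where it is left. The black rubber collar (26 mm across, 2 mm above the wood) gives 1 mm per 4 N and springs back.
- cheek_r_top (a point): centre of the top of the cheek stud's head (steel, 20 mm across, 10 mm tall, on a 6 mm shank), on the cheek at the mask's -y side, 47 mm off the centre line, 18 mm from the origin towards the chin; collar there 68 mm above the bench. The top is 20 mm above the collar when the stud is fully out, 10 mm when seated.
- gouge: loose carving gouge lying beside the mask, wooden handle 28 mm thick, 240 mm long along its x axis; origin under the ferrule, on the bench
- mallet: loose round wooden carver's mallet standing on its head, 84 mm across, 225 mm tall; origin at the centre of its underside
- jar: loose glue jar with a white cap, 70 mm across, 80 mm tall; origin at the centre of its underside
Mind the look-alikes: they are no part of the job. What is meant by the mask is not blue, and is the larger of those in its own colour.

How it is judged:
On the way, in this order (a step that is already met when the one before it is completed fails the run):
1. forehead stud tapped home, nose and chin studs still out (value of joint forehead above 0.0075 m and value of joint each of nose, chin below 0.005 m), for 0.1 s.
2. nose stud tapped home, chin stud still out (value of joint each of forehead, nose above 0.0075 m and value of joint chin below 0.005 m), for 0.1 s.
3. chin stud tapped home (value of joint each of forehead, nose, chin above 0.0075 m), for 0.1 s.
At the end, for the whole second after the job is handed in: The forehead, nose and chin studs are seated (head within 2.5 mm of its collar), both cheek studs still stand at least 5 mm out, the face lies at rest within 20 mm of its start and level within 0.1 rad, and gouge, mallet and jar are within 30 mm of where they stood (all of step 3 and value of joint each of cheek_l, cheek_r below 0.005 m and distance of mask from where it was at the start of the episode below 0.02 m and angle between mask's own z axis and vertical below 0.1 rad and linear speed of mask below 0.02 m/s and distance of each of gouge, mallet, jar from where it was at the start of the episode below 0.03 m); the robot touches nothing.
It fails at once if the nose stud is pushed in before the forehead stud is home, or the chin stud before the nose stud ((value of joint nose above 0.005 m and value of joint forehead below 0.0075 m) or (value of joint chin above 0.005 m and value of joint nose below 0.0075 m)).
It fails at once if a cheek stud is pushed in (value of joint any of cheek_l, cheek_r above 0.005 m).
It fails at once if the fingers press on the face or its studs with more than 30 N: not light (contact force between the fingers and mask above 30 N).
It fails at once if the face is shifted more than 20 mm, lifted or tipped (distance of mask from where it was at the start of the episode above 0.02 m or height (world z) of mask above 0.012 m or angle between mask's own z axis and vertical above 0.15 rad).
It fails at once if a bystander (gouge, mallet or jar) is moved more than 30 mm or lifted (distance of any of gouge, mallet, jar from where it was at the start of the episode above 0.03 m).
It also fails if it takes over 45 s, if anything falls off the work surface, if the arm or the gripper's body presses on something with over 40 N, if the wrist force passes 120 N, or if a joint passes its speed limit or range.

## Working session

There is one attempt and no reset: what is moved stays moved. The work goes in short steps, Python scripts to look and compute and a tool call to move; the robot and the scene stay as the last step left them, time stands still between calls to the robot, and variables do not carry over. Pictures are saved under pics/ and viewed, and the job is handed in when it is done.

Besides the shell and the picture viewer there is one more tool, called as name(argument=value, ...) on one line, values as JSON. play_rows: Moves the arm, as the interface text tells. Its arguments: {"type":"object","properties":{"series":{"type":"array"},"jaw":{"type":"number"},"force":{"type":"number"}},"required":["series"]}

```bash
mkdir -p pics; python3 - <<'E'
from plant import env
import cv2
for n in("top","side"):
    cv2.imwrite(f"pics/{n}0.png",env.camera(n)[:,:,::-1])
    m=env.camera_model(n);print(n,m)
print(env.observe())
E
```

```text
top {'mtx': array([[406.4650117 ,   0.        , 272.46455171],
       [  0.        , 406.4650117 , 211.90920364],
       [  0.        ,   0.        ,   1.        ]]), 'cam_to_world': array([[ 0.01147614,  0.98197447, -0.18866486,  0.37062056],
       [-0.99984412,  0.01380072,  0.01101218, -0.013016  ],
       [ 0.01341739,  0.18850908,  0.98197979,  0.98765273],
       [ 0.        ,  0.        ,  0.        ,  1.        ]])}
side {'mtx': array([[391.72163886,   0.        , 280.77646557],
       [  0.        , 391.72163886, 215.85815479],
       [  0.        ,   0.        ,   1.        ]]), 'cam_to_world': array([[ 0.87421738,  0.34508207, -0.34155868,  0.29781121],
       [-0.48529013,  0.6433422 , -0.59211848, -0.46268781],
       [ 0.01540964,  0.68339532,  0.72988586,  0.66492458],
       [ 0.        ,  0.        ,  0.        ,  1.        ]])}
{'clock': 0.1, 'joint_positions': array([-1.28900143e+00,  1.26317283e-01, -4.04938868e-02,  1.40541508e+00,
        1.34112311e-06,  1.57078776e+00]), 'joint_velocities': array([ 9.46990653e-04,  1.94760213e-04,  4.01491206e-03,  5.60181502e-05,
        1.83990433e-04, -1.37737804e-04]), 'tau': array([ 4.78715428e-04, -4.36904776e+01,  3.53605056e+01,  1.37074606e-02,
        6.75529623e-05, -6.17845956e-06]), 'position': array([ 0.14589709, -0.50396334,  0.2496136 ]), 'eef_rot': array([-3.14159130e+00,  1.42992521e-03, -1.28899285e+00]), 'wrist_force': array([-0.15197064,  0.03377899, -0.17703661]), 'torque': array([-0.0227106 , -0.02218458, -0.02301327]), 'opening': 0.08555468422432151}
```

View pics/top0.png

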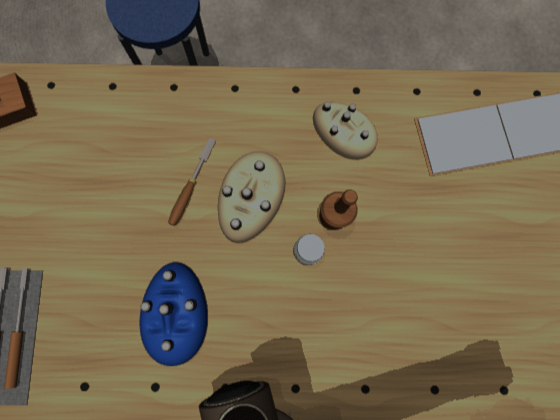

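View pics/side0.png

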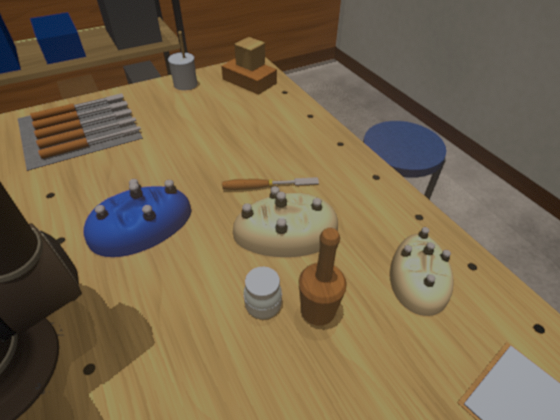

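Candidates for the mask in the top view are the large light-wood face at (252,197), a small light-wood face at (345,130) and a blue face at (173,313). By the description it is the large light one at (252,197). The gouge is at (190,182), the mallet at (340,208) and the jar at (310,249). I'll check the choice in a close crop.

```bash
python3 - <<'E'
import cv2
a=cv2.imread("pics/top0.png")[140:250,190:310]
b=cv2.imread("pics/side0.png")[170:270,220:350]
cv2.imwrite("pics/ct.png",cv2.resize(a,None,fx=5,fy=5,interpolation=cv2.INTER_CUBIC))
cv2.imwrite("pics/cs.png",cv2.resize(b,None,fx=5,fy=5,interpolation=cv2.INTER_CUBIC))
E
```

```text
(no output)
```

View pics/ct.png

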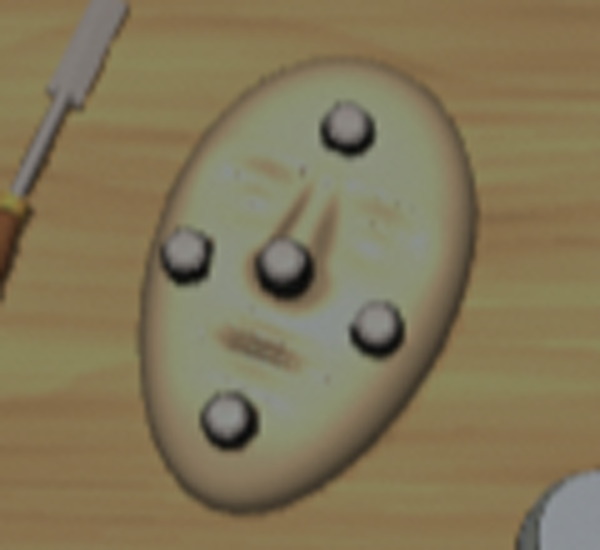

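View pics/cs.png

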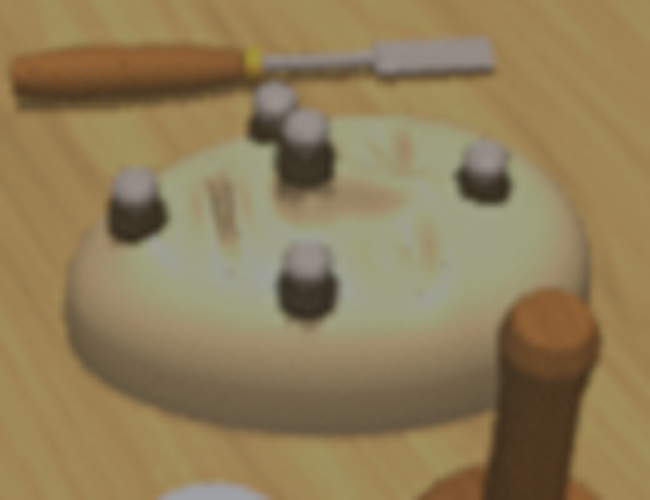

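The crop confirms it: a light-wood face with the crown up and to the right. The stud heads in crop pixels are forehead (347,128), nose (284,266), chin (229,418) and cheeks (185,254) and (378,327). Next I fit the pose.

```bash
cat > h.py <<'E'
import numpy as np, cv2
from plant import env
from scipy.optimize import least_squares
L={'f':(.065,0,.069),'n':(-.012,0,.096),'c':(-.083,0,.072),'l':(-.018,.047,.068),'r':(-.018,-.047,.068)}
def proj(n,P):
    m=env.camera_model(n);T=np.linalg.inv(m['cam_to_world']);p=T[:3,:3]@P+T[:3,3];p=p*[1,-1,-1]
    q=m['mtx']@p;return q[:2]/q[2]
def pt(x,k,h=.01875):
    c,s=np.cos(x[2]),np.sin(x[2]);a=L[k];return np.array([x[0]+c*a[0]-s*a[1],x[1]+s*a[0]+c*a[1],a[2]+h])
E
python3 - <<'E'
from h import *
top=dict(f=(347,126),n=(284,262),c=(229,414),l=(185,251),r=(378,323))
side=dict(f=(486,155),n=(305,127),c=(134,185),r=(307,258),l=(274,99))
O={'top':{k:(190+(u+.5)/5-.5,140+(v+.5)/5-.5) for k,(u,v) in top.items()},'side':{k:(220+(u+.5)/5-.5,170+(v+.5)/5-.5) for k,(u,v) in side.items()}}
for cams in (['top'],['side'],['top','side']):
    f=lambda x:np.concatenate([proj(c,pt(x,k))-O[c][k] for c in cams for k in L])
    s=least_squares(f,[.4,-.05,-.3]);print(cams,s.x,np.round(s.fun,1))
    for k in L:print(k,pt(s.x,k).round(4))
E
```

```text
['top'] [ 0.59412938  0.03128016 -0.35297419] [ 0.2 -0.6 -0.1 -0.3 -0.3  0.7  0.1  0.   0.1  0.1]
f [0.6551 0.0088 0.0878]
n [0.5829 0.0354 0.1148]
c [0.5162 0.06   0.0908]
l [0.5935 0.0816 0.0868]
r [ 0.561  -0.0066  0.0868]
['side'] [ 0.59474451  0.03070714 -0.35366673] [-0.1  0.   0.1 -0.2 -0.1 -0.1  0.   0.1  0.1  0.2]
f [0.6557 0.0082 0.0878]
n [0.5835 0.0349 0.1148]
c [0.5169 0.0595 0.0908]
l [0.5941 0.081  0.0868]
r [ 0.5616 -0.0071  0.0868]
['top', 'side'] [ 0.59448797  0.03099891 -0.35331916] [ 0.3 -0.8  0.  -0.4 -0.1  0.6  0.3 -0.1  0.2 -0.  -0.2 -0.  -0.1 -0.3
 -0.3 -0.1 -0.2  0.  -0.1  0.1]
f [0.6555 0.0085 0.0878]
n [0.5832 0.0352 0.1148]
c [0.5166 0.0597 0.0908]
l [0.5939 0.0813 0.0868]
r [ 0.5613 -0.0069  0.0868]
```

```bash
cat >> h.py <<'E'
def shift(*tg):
    o=env.observe();p=o['position'];y=o['eef_rot'][2]
    from scipy.spatial.transform import Rotation as R
    M=R.from_euler('xyz',o['eef_rot']).as_matrix()
    print('t',o['clock'],'p',p.round(4),'rpy',o['eef_rot'].round(4),'F',o['wrist_force'].round(2),'open',o['opening'],'q',o['joint_positions'].round(3))
    for t in tg: print(t,(M.T@(np.array(t)-p)).round(4))
E
python3 - <<'E'
from h import *
shift((.33,-.03,.25))
# bystander rough positions
m=env.camera_model('top')
for n,uv,z in(('mallet',(336,217),.03),('jar',(310,248),.08),('gouge',(190,182),.014)):
    d=np.linalg.inv(m['mtx'])@[uv[0],uv[1],1];d=m['cam_to_world'][:3,:3]@(d*[1,-1,-1]);c=m['cam_to_world'][:3,3]
    print(n,c+d*(z-c[2])/d[2])
E
```

```text
t 0.1 p [ 0.1459 -0.504   0.2496] rpy [-3.1416e+00  1.4000e-03 -1.2890e+00] F [-0.15  0.03 -0.18] open 0.08555468422432151 q [-1.289  0.126 -0.04   1.405  0.     1.571]
(0.33, -0.03, 0.25) [-4.041e-01 -3.086e-01  2.000e-04]
mallet [ 0.5443202  -0.17629614  0.03      ]
jar [ 0.46392039 -0.10816846  0.08      ]
gouge [0.62996612 0.18039858 0.014     ]
```

play_rows(series=[[-0.04,-0.031,0,-0.13],[-0.081,-0.062,0,-0.26],[-0.121,-0.093,0,-0.39],[-0.162,-0.123,0,-0.52],[-0.202,-0.154,0,-0.65],[-0.242,-0.185,0,-0.78],[-0.283,-0.216,0,-0.91],[-0.323,-0.247,0,-1.04],[-0.364,-0.278,0,-1.17],[-0.404,-0.309,0,-1.289]], jaw=1)

```text
clock: 1.1
position: [0.3272, -0.0363, 0.2503]
eef_rot: [3.141, -0.001, 0.005]
wrist_force: [1.0, -1.3, 0.3]
opening: -0.0
```

```bash
python3 -c "
from h import *
shift((.6555,.0085,.2))"
```

```text
t 1.1 p [ 0.3272 -0.0363  0.2503] rpy [ 3.1414e+00 -7.0000e-04  5.0000e-03] F [ 0.99 -1.29  0.3 ] open -4.3348685367652536e-05 q [-0.11  -0.246 -0.385  1.43  -0.     1.455]
(0.6555, 0.0085, 0.2) [ 0.3285 -0.0432  0.0506]
```

play_rows(series=[[0.045,-0.006,0,0],[0.09,-0.012,0,0],[0.135,-0.017,0,0],[0.18,-0.022,0,0],[0.22,-0.027,0.01,0],[0.26,-0.032,0.02,0],[0.295,-0.036,0.035,0],[0.326,-0.038,0.05,0],[0.326,-0.038,0.05,0],[0.326,-0.038,0.05,0]])

```text
clock: 2.1
position: [0.6529, -0.0003, 0.1987]
eef_rot: [-3.142, 0.003, 0.0]
wrist_force: [-0.3, 0.7, 1.6]
opening: -0.0004
```

```bash
python3 - <<'E'
from h import *
shift((.6555,.0085,.12),(.6555,.0085,.098))
a=env.camera('top');b=env.camera('side')
x=np.hstack([cv2.resize(a[90:260,180:360],(400,378)),cv2.resize(b[120:290,200:380],(400,378))])
cv2.imwrite('pics/v1.png',x[:,:,::-1])
E
```

```text
t 2.1 p [ 6.529e-01 -3.000e-04  1.987e-01] rpy [-3.1416e+00  3.3000e-03  1.0000e-04] F [-0.34  0.67  1.59] open -0.0003609425563878187 q [-0.     0.378  0.173  1.369  0.     1.57 ]
(0.6555, 0.0085, 0.12) [ 0.0029 -0.0088  0.0787]
(0.6555, 0.0085, 0.098) [ 0.003  -0.0088  0.1007]
```

View pics/v1.png

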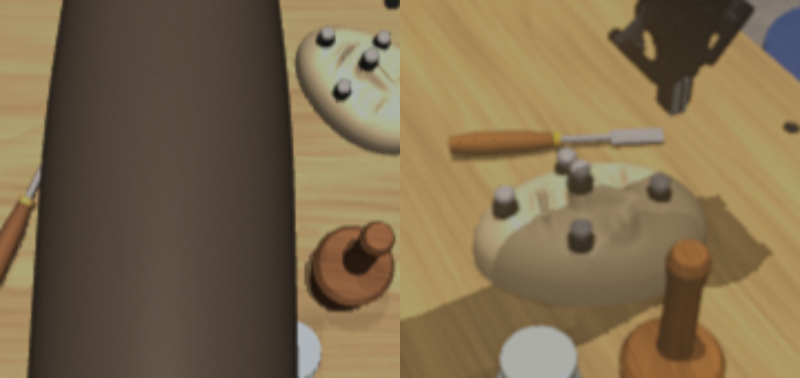

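The side view shows the shut fingertips high above the forehead stud, at about (680,105) in the right half, with the bystanders untouched. I centre over the stud and come down partway.

play_rows(series=[[0.003,-0.009,0.02,0],[0.003,-0.009,0.045,0],[0.003,-0.009,0.065,0],[0.003,-0.009,0.076,0],[0.003,-0.009,0.076,0],[0.003,-0.009,0.076,0]])

```text
clock: 2.8
position: [0.6564, 0.0086, 0.1258]
eef_rot: [-3.142, -0.002, -0.0]
wrist_force: [0.6, -0.4, 0.7]
opening: -0.0001
```

```bash
python3 - <<'E'
from h import *
shift((.6555,.0085,.098))
b=env.camera('side')
cv2.imwrite('pics/v2.png',cv2.resize(b[150:290,240:400],(640,560))[:,:,::-1])
print(proj('side',np.array([.6555,.0085,.123-.019])))
E
```

```text
t 2.8 p [0.6564 0.0086 0.1258] rpy [-3.1416e+00 -1.6000e-03 -1.0000e-04] F [ 0.63 -0.44  0.68] open -5.750214553391626e-05 q [ 0.013  0.396  0.039  1.212 -0.     1.584]
(0.6555, 0.0085, 0.098) [-0.0009  0.0001  0.0278]
[317.21006997 194.96501147]
```

View pics/v2.png

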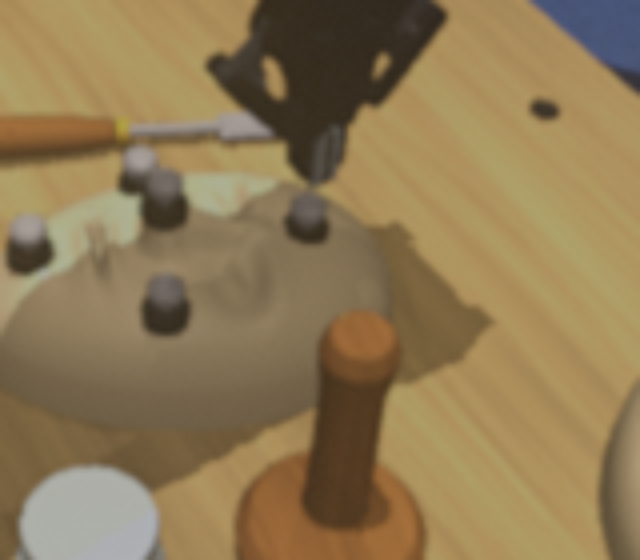

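play_rows(series=[[-0.001,0,0.006,0],[-0.001,0,0.011,0],[-0.001,0,0.014,0],[-0.001,0,0.016,0],[-0.001,0,0.016,0],[-0.001,0,0.016,0]])

```text
clock: 3.45
position: [0.6553, 0.0087, 0.1082]
eef_rot: [3.142, 0.0, 0.0]
wrist_force: [0.9, 0.4, 0.2]
opening: 0.0
```

play_rows(series=[[0,0,0.001,0],[0,0,0.002,0],[0,0,0.003,0],[0,0,0.004,0],[0,0,0.004,0]])

```text
clock: 3.95
position: [0.6554, 0.0087, 0.1046]
eef_rot: [-3.142, -0.0, 0.0]
wrist_force: [-0.8, -0.0, 2.4]
opening: 0.0003
```

play_rows(series=[[0,0,0.001,0],[0,0,0.002,0],[0,0,0.003,0],[0,0,0.004,0],[0,0,0.004,0]])

```text
clock: 4.45
position: [0.6554, 0.0087, 0.1001]
eef_rot: [-3.142, -0.0, -0.0]
wrist_force: [0.1, -0.1, 2.6]
opening: -0.0
```

play_rows(series=[[0,0,0.001,0],[0,0,0.002,0],[0,0,0.0025,0],[0,0,0.0025,0]])

```text
clock: 4.85
position: [0.6554, 0.0087, 0.0977]
eef_rot: [-3.142, -0.0, -0.0]
wrist_force: [0.3, 0.1, 2.5]
opening: 0.0
```

play_rows(series=[[0,0,0.0005,0],[0,0,0.001,0],[0,0,0.001,0]])

```text
clock: 5.15
position: [0.6554, 0.0087, 0.097]
eef_rot: [-3.142, -0.0, 0.0]
wrist_force: [0.2, 0.0, 4.4]
opening: -0.0
```

```bash
python3 - <<'E'
from h import *
shift()
b=env.camera('side')
cv2.imwrite('pics/v3.png',cv2.resize(b[150:290,240:400],(640,560),interpolation=cv2.INTER_CUBIC)[:,:,::-1])
E
```

```text
t 5.15 p [0.6554 0.0087 0.097 ] rpy [-3.1416e+00 -3.0000e-04  0.0000e+00] F [0.22 0.04 4.45] open -4.554623898468027e-05 q [ 0.013  0.407 -0.01   1.154  0.     1.584]
```

View pics/v3.png

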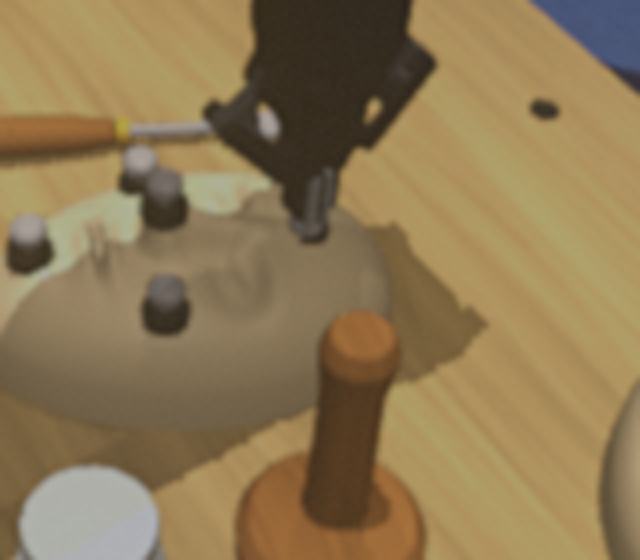

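play_rows(series=[[0,0,0.0005,0],[0,0,0.001,0],[0,0,0.001,0]])

```text
clock: 5.5
position: [0.6554, 0.0087, 0.0963]
eef_rot: [-3.142, -0.001, -0.0]
wrist_force: [-0.8, -0.4, 7.0]
opening: 0.0
```

Force is rising on the collar, so the forehead stud is seated. I lift and move to the nose.

play_rows(series=[[0,0,-0.02,0],[0,0,-0.045,0],[0,0,-0.069,0],[-0.025,-0.009,-0.069,0],[-0.05,-0.018,-0.069,0],[-0.072,-0.0265,-0.069,0],[-0.072,-0.0265,-0.069,0],[-0.072,-0.0265,-0.069,0]])

```text
clock: 6.3
position: [0.583, 0.0353, 0.1645]
eef_rot: [3.141, 0.0, 0.0]
wrist_force: [0.2, -1.0, -0.1]
opening: -0.0
```

```bash
python3 - <<'E'
from h import *
shift((.5832,.0352,.135))
b=env.camera('side')
cv2.imwrite('pics/v4.png',cv2.resize(b[150:290,220:380],(640,560),interpolation=cv2.INTER_CUBIC)[:,:,::-1])
E
```

```text
t 6.3 p [0.583  0.0353 0.1645] rpy [3.1414e+00 4.0000e-04 4.0000e-04] F [ 0.22 -1.03 -0.13] open -1.4987682468694382e-06 q [ 0.06   0.249 -0.077  1.245 -0.     1.631]
(0.5832, 0.0352, 0.135) [0.0002 0.0001 0.0295]
```

View pics/v4.png

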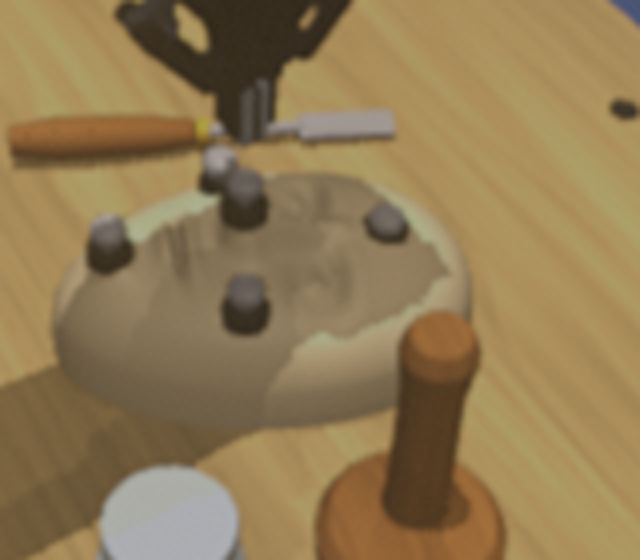

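The picture shows the forehead stud low on its collar at (386,222), the fingers over the nose stud at (244,190), and the mask unmoved. I press the nose next.

play_rows(series=[[0,0,0.012,0],[0,0,0.022,0],[0,0,0.027,0],[0,0,0.029,0],[0,0,0.031,0],[0,0,0.033,0],[0,0,0.035,0],[0,0,0.037,0],[0,0,0.038,0],[0,0,0.038,0]])

```text
clock: 7.35
position: [0.5833, 0.0351, 0.1268]
eef_rot: [3.141, -0.0, -0.0]
wrist_force: [-2.4, -0.7, 3.3]
opening: -0.0001
```

play_rows(series=[[0,0,0.001,0],[0,0,0.002,0],[0,0,0.002,0]])

```text
clock: 7.65
position: [0.5834, 0.0352, 0.1247]
eef_rot: [-3.142, -0.0, -0.0]
wrist_force: [-1.6, -0.6, 2.7]
opening: 0.0001
```

play_rows(series=[[0,0,0.0005,0],[0,0,0.001,0],[0,0,0.001,0]])

```text
clock: 7.95
position: [0.5834, 0.0352, 0.124]
eef_rot: [3.142, -0.0, -0.0]
wrist_force: [-2.2, -1.4, 5.5]
opening: -0.0
```

play_rows(series=[[0,0,0.0005,0],[0,0,0.001,0],[0,0,0.001,0]])

```text
clock: 8.25
position: [0.5834, 0.0352, 0.1233]
eef_rot: [-3.142, -0.001, -0.0]
wrist_force: [-2.2, -1.5, 6.7]
opening: 0.0003
```

play_rows(series=[[0,0,-0.02,0],[0,0,-0.04,0],[-0.025,-0.009,-0.04,0],[-0.05,-0.018,-0.04,0],[-0.067,-0.0245,-0.04,0],[-0.067,-0.0245,-0.04,0],[-0.067,-0.0245,-0.04,0]])

```text
clock: 8.95
position: [0.5167, 0.0599, 0.1628]
eef_rot: [-3.141, -0.001, 0.001]
wrist_force: [0.8, -0.4, 0.3]
opening: -0.0004
```

```bash
python3 - <<'E'
from h import *
shift((.5166,.0597,.112),(.5166,.0597,.1))
b=env.camera('side')
cv2.imwrite('pics/v5.png',cv2.resize(b[150:290,220:380],(640,560),interpolation=cv2.INTER_CUBIC)[:,:,::-1])
E
```

```text
t 8.95 p [0.5167 0.0599 0.1628] rpy [-3.1414e+00 -8.0000e-04  5.0000e-04] F [ 0.81 -0.4   0.28] open -0.0003815386859858696 q [ 0.115  0.13  -0.226  1.213  0.     1.686]
(0.5166, 0.0597, 0.112) [-0.0001  0.0002  0.0508]
(0.5166, 0.0597, 0.1) [-0.0001  0.0002  0.0628]
```

View pics/v5.png

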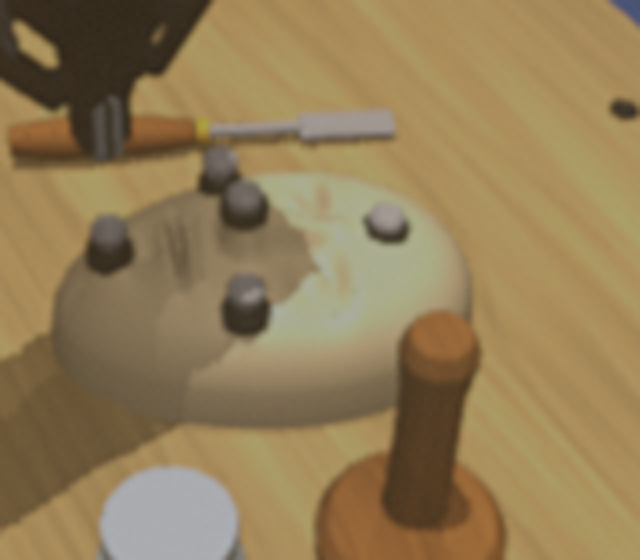

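The nose stud is now lower at (243,204), and the cheek studs still stand out. The fingers are over the chin stud at (109,240). I press the chin.

play_rows(series=[[0,0,0.02,0],[0,0,0.038,0],[0,0,0.048,0],[0,0,0.051,0],[0,0,0.053,0],[0,0,0.055,0],[0,0,0.057,0],[0,0,0.059,0],[0,0,0.06,0],[0,0,0.06,0]])

```text
clock: 10.0
position: [0.5167, 0.0596, 0.1031]
eef_rot: [3.141, -0.001, -0.0]
wrist_force: [0.1, -1.0, 2.2]
opening: -0.0
```

play_rows(series=[[0,0,0.001,0],[0,0,0.002,0],[0,0,0.002,0]])

```text
clock: 10.3
position: [0.5167, 0.0596, 0.1008]
eef_rot: [3.141, -0.001, -0.0]
wrist_force: [1.6, -1.6, 2.3]
opening: 0.0001
```

play_rows(series=[[0,0,0.0005,0],[0,0,0.001,0],[0,0,0.001,0]])

```text
clock: 10.6
position: [0.5167, 0.0597, 0.1002]
eef_rot: [3.142, -0.001, -0.0]
wrist_force: [2.0, -1.4, 5.1]
opening: -0.0
```

play_rows(series=[[0,0,0.0005,0],[0,0,0.001,0],[0,0,0.001,0]])

```text
clock: 10.9
position: [0.5167, 0.0596, 0.0995]
eef_rot: [3.142, -0.001, -0.0]
wrist_force: [0.6, -1.3, 8.0]
opening: 0.0
```

play_rows(series=[[0,0,-0.02,0],[0,0,-0.05,0],[0,0,-0.09,0],[-0.04,0,-0.13,0],[-0.085,0,-0.14,0],[-0.13,0,-0.15,0],[-0.175,0,-0.15,0],[-0.2,0,-0.15,0],[-0.2,0,-0.15,0],[-0.2,0,-0.15,0]])

```text
clock: 11.9
position: [0.3159, 0.0599, 0.2486]
eef_rot: [-3.141, -0.0, 0.001]
wrist_force: [0.3, 0.2, 0.2]
opening: 0.0003
```

```bash
python3 - <<'E'
from h import *
shift()
b=env.camera('side');a=env.camera('top')
cv2.imwrite('pics/v6t.png',a[:,:,::-1])
cv2.imwrite('pics/v6.png',cv2.resize(b[150:290,220:380],(640,560),interpolation=cv2.INTER_CUBIC)[:,:,::-1])
x=np.array([.59449,.031,-.3533])
for k in L:
  for h in (.02,.01): print(k,h,((proj('side',pt(x,k,h))-[220,150]+.5)*4).round(0))
E
```

```text
t 11.9 p [0.3159 0.0599 0.2486] rpy [-3.141e+00 -2.000e-04  6.000e-04] F [0.32 0.16 0.23] open 0.00028812477652087316 q [ 1.870e-01 -2.600e-01 -3.990e-01  1.431e+00  1.000e-03  1.757e+00]
f 0.02 [388. 203.]
f 0.01 [387. 216.]
n 0.02 [244. 179.]
n 0.01 [244. 193.]
c 0.02 [106. 226.]
c 0.01 [107. 240.]
l 0.02 [219. 158.]
l 0.01 [219. 172.]
r 0.02 [246. 286.]
r 0.01 [245. 299.]
```

View pics/v6.png

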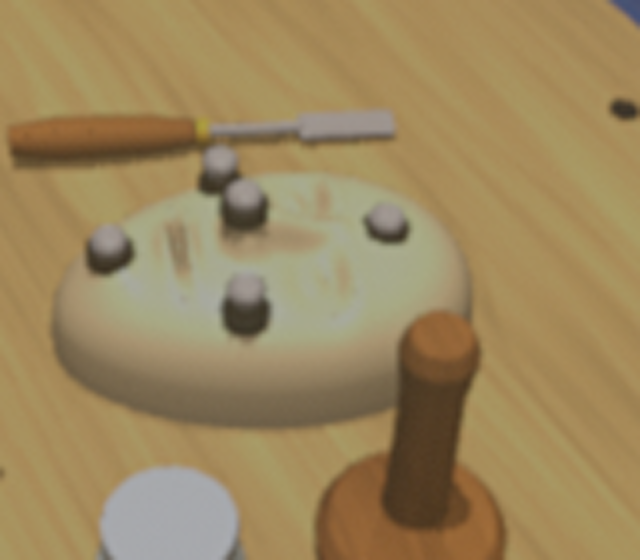

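View pics/v6t.png

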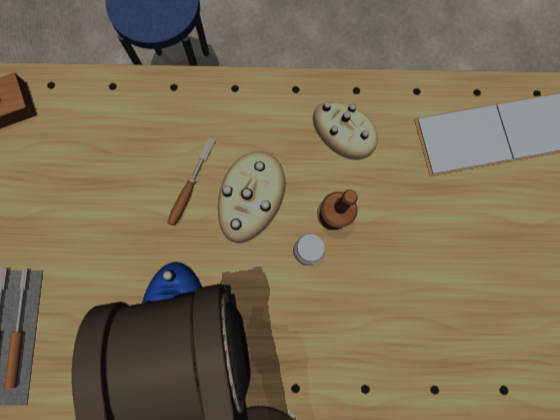

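Side view: forehead (387,218), nose (244,195) and chin (109,243) match the predicted seated positions, and both cheeks match "out". Top view: the face, gouge, mallet and jar are at their starting pixels, and the gripper is clear. I hand the job in.

```bash
python3 -c "
from plant import env
print(env.finish_job())"
```

```text
the job is handed in; nothing more can be done
None
```

I tapped in the forehead, nose and chin studs in that order with the shut fingertips on the large light-wood face, then backed the arm clear and handed the job in. It finished about 12 s into the 45 s allowed; no verdict was reported.

- **Pressing:** Each stud slid at about 2.5 N. The force then rose on its collar within about 1 mm of the expected seated height. The highest wrist reading at the end of a move was 8 N, against the 30 N limit; the force within a move was not sampled.
- **Last pictures:** The three studs sit within about 3 px of their predicted seated positions in the enlarged side view, which is about 2 mm. Both cheek studs still stand out.
- **Bystanders:** The face, gouge, mallet and jar look unmoved by eye in the final pictures, and the gripper touches nothing.

No check failed or disagreed.

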